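Open the squeeze-tab jar at the shoemaker's bench

ROBOT

A 6-joint arm with a two-finger parallel gripper is mounted at the origin on the work surface. World frame = base frame: x ahead of the robot, y to its left, z up, the work surface at z = 0. Lengths are in mm, angles in rad, forces in N, time in s.
With the tool pointing down it reaches from about 350 to 775 mm from the base axis. Payload 7.3 kg.
Tool frame: the origin (TCP) lies at the very end of the fingers, on their centre line; the grasp point (between the pads) lies bot.grip_point_offset behind it (bot.grip_point_offset is the distance from the TCP to the grasp point, in mm); z points along the fingers, y is the line along which they close (so a half turn about z gives the same grasp; the last joint's range is limited). The gripper opens to 92 mm and grips with 3 to 60 N. Pads are 19 mm wide; open, the fingers measure 130 mm over their backs; the gripper's body (75 mm by 190 mm) begins 47 mm behind the grasp point.
Start: joints at [1.081, 0.342, 1.524, -0, 1.275, -0.146], TCP at [176.946, 494.302, 226.741] pointing down, gripper open.
Joint ranges: [-2.53, 2.53], [-0.77, 2.02], [0.04, 2.7], [-1, 4.14], [0.28, 2.66], [-3.11, 3.11]. Speed limits (rad/s): [2.57, 2.57, 3.14, 3.14, 3.14, 3.14].

INTERFACE

Orientations are given as [roll, pitch, yaw] about the fixed x, y, z axes, in that order (R = Rz(yaw) Ry(pitch) Rx(roll)).
In Python, from plant import bot gives the robot as it stands. The module is installed in compiled form; this text tells all that it offers.
- The arm moves only by the tool carry_out, never from a script. Its argument "plan" is a list of rows, each an object of numbers: "tx", "ty", "tz": the shift along the world's x, y, z in mm; "rx", "ry", "rz": the turn, a rotation vector about the world's x, y, z in rad. A call has 1 to 12 rows; each row shifts and turns the commanded pose from where the row before left it; what a row does not reach is not made up. A row lasts 1/10 s, in which the tool goes at most 50 mm and 8.59 degrees, less where a joint would pass 70% of its speed; a pose out of reach is approached as far as the arm can. A call with a gripper value outside its range is refused whole. "gripper" is the closure, from 0 (fully open) to 1 (shut), set as the call begins (left out, the last holds). The fingers move at their own pace and stop on an object; the grip force is fixed at half the most. Time passes only in rows, so rows that do not move let the fingers close. It gives the time, the measured TCP pose, the force, the opening and the grip force at its end, in the units of the state.
- bot.get_obs(): the state, without advancing time (a new reading comes with each control period).
- bot.capture(name): name is "side" or "top"; returns the picture (480x640x3 uint8, red, green, blue); there is no depth.
- bot.camera_model(name): a dict with "camera_matrix" (3x3 intrinsics, pixels), "R" (3x3) and "t" (3): a world point X has camera coordinates R X + t. Camera axes: x right, y down, z forward; pixel columns grow to the right and rows downward; lengths in mm; the calibration is good to about 2 mm. A picture is of the moment at which its call begins. camera_model takes no time and is no camera call.
- bot.close_job(): hands the job in; it is judged then, once.
The state is a dict: "time": time; "joint_positions": joint angles; "dq": joint speeds; "tau": joint torques, N m; "tool_pos": TCP position; "tcp_rot": TCP orientation; "contact_force": force on the tool from outside, world axes, zero at the start; "moment": the same for the moment, N m; "grip_width": finger opening in mm; "finger_force": force on a finger pad.
Only numpy, scipy, OpenCV 4.12 (cv2) and the standard library are available. Lean on these libraries where they do the work, as an engineer would, in place of code of your own. Each camera call takes 0.05 s, during which the arm holds its last target. There are 200 camera calls.

TASK

Open the jar that has the safety cap with two side tabs (not the one with the plain round cap): squeeze both tabs inward, turn the cap anticlockwise about a fifth of a turn while squeezed, and lift it off its neck. Then set the cap down upright, wholly on the round cork pad, and let go.

Things in the scene. Friction and masses are not known exactly. Their poses are not given: they have to be found in the camera images.
- cap: Grey plastic safety cap on the jar: 42 mm tall, round top 48 mm across, 50 to 80 g; origin at the centre of its lower rim, z up. A flat tab stands on its +y and on its -y side: 16 mm wide along x, from 1 to 37 mm above the origin, outer faces 63 mm apart. Both are sprung and slide 6 mm inward (1 N to start, 7 N fully in), then 51 mm apart.
- cap_grip (a point): Point on the cap's axis, 28 mm above its lower rim: the height to squeeze the tabs at, with 15 to 25 N. Unsqueezed, catches on the jar stop the turn; 5 mm in, the tabs clear them. Two lugs hold the cap down until it is turned anticlockwise (from above) by 45 degrees; from 50 to 110 it lifts straight off, clear after 40 mm. It turns easily, but not clockwise.
- jar: Amber glass jar, 76 mm across, with paper band, in a round wooden holder (96 mm across, 22 mm high) screwed to the bench: it cannot move. Origin at the centre of the holder's underside, z up. Shoulder at 78 mm, two tab catches on it up to 85 mm; neck top at 118 mm. The seated cap's origin is 80 mm up, axes parallel. A like jar with a plain round cap stands nearby.
- pad: Round cork pad, 160 mm across, 12 mm thick, fixed on the bench, clear of the jars; origin at the centre of its underside.
Things that resemble listed ones, but are neither listed nor needed, are in the scene too. Of the things like the cap, leave any that is purple; of the rest the larger one is meant. There is more than one size of the pad; the one meant has the size given above.

How it is judged:
By the outcome, as a careful person would: the job done as asked, in the order asked, and still so for the second after the job is handed in, with the robot touching nothing.
It also fails if it takes over 48 s, if anything falls off the work surface, if the arm or the gripper's body presses on something with over 40 N, if the wrist force passes 120 N, or if a joint passes its speed limit or range.

## Working session

There is one attempt and no reset: what is moved stays moved. The work goes in short steps, Python scripts to look and compute and a tool call to move; the robot and the scene stay as the last step left them, time stands still between calls to the robot, and variables do not carry over. Pictures are saved under pics/ and viewed, at most 10 in all, crops included, and the job is handed in when it is done.

Besides the shell and the picture viewer there is one more tool, called after "Call:" by a JSON object that holds its "name" and its "arguments". carry_out: Moves the arm, as the interface text tells. Its arguments: {"type":"object","properties":{"plan":{"type":"array"},"gripper":{"type":"number"}},"required":["plan"]}

```bash
mkdir -p pics
python3 - <<'E'
from plant import bot
import cv2,numpy as np
for n in("top","side"):
    cv2.imwrite(f"pics/{n}0.png",bot.capture(n)[:,:,::-1]); m=bot.camera_model(n); print(n,{k:np.round(v,3).tolist() for k,v in m.items()})
print(bot.get_obs(),bot.grip_point_offset)
E
```

```text
top {'camera_matrix': [[464.22, 0.0, 318.061], [0.0, 464.22, 241.132], [0.0, 0.0, 1.0]], 'R': [[0.017, -0.999, 0.035], [-0.995, -0.021, -0.096], [0.096, -0.033, -0.995]], 't': [-66.564, 492.639, 795.161]}
side {'camera_matrix': [[470.358, 0.0, 312.659], [0.0, 470.358, 237.381], [0.0, 0.0, 1.0]], 'R': [[0.802, -0.597, -0.014], [-0.342, -0.44, -0.83], [0.489, 0.671, -0.557]], 't': [-435.866, 210.359, 634.883]}
{'time': 0.1, 'joint_positions': array([ 1.08099638e+00,  3.42692935e-01,  1.52492039e+00,  5.27120219e-06,
        1.27540855e+00, -1.45982492e-01]), 'dq': array([-5.01737860e-04, -8.21452801e-04, -3.02737036e-03,  1.30094226e-04,
       -3.58157444e-05, -8.03976148e-04]), 'tau': array([ 2.52307553e-03, -4.32008994e+01, -2.44694728e+01,  7.19887507e-02,
        5.25368366e-02, -1.10193770e-05]), 'tool_pos': array([176.76405257, 493.95959161, 226.09414643]), 'tcp_rot': array([-3.14017937e+00, -2.12888401e-04,  2.79777351e+00]), 'contact_force': array([0.26036238, 0.19157061, 0.13499306]), 'moment': array([0.02562874, 0.03809138, 0.00876867]), 'finger_force': 0.0, 'grip_width': 91.78505105443668} 18.8
```

View pics/top0.png

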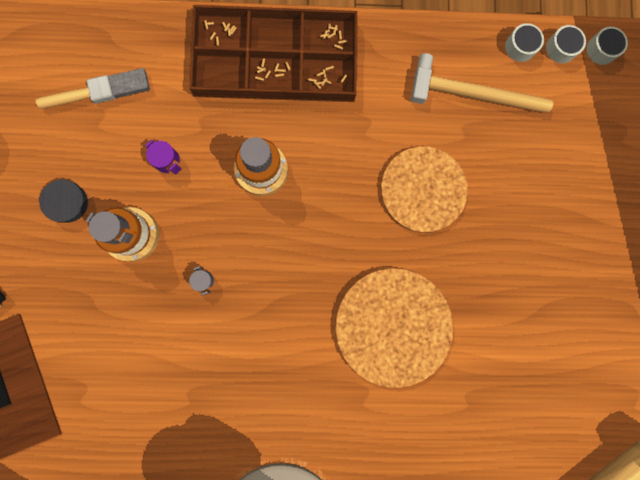

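View pics/side0.png

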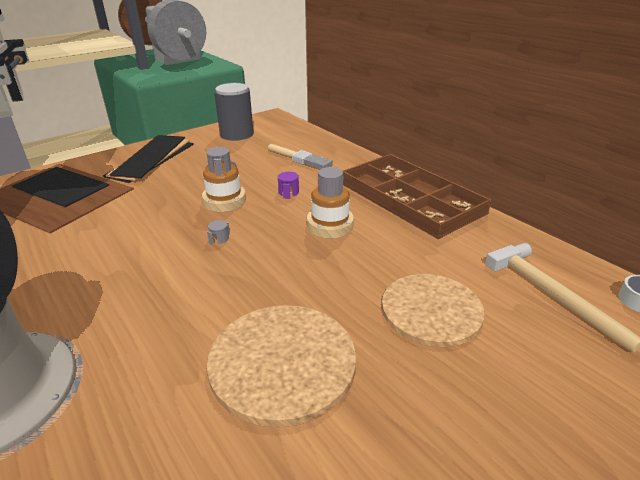

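The tabbed jar is at top (105,228) / side (219,165), next to a dark canister at top (63,200). The pads are at top (424,189) and (394,327). I'll zoom in on the cap and measure.

```bash
cat > h.py <<'E'
from plant import bot
import cv2,numpy as np
def cam(n):
    m=bot.camera_model(n); return [np.array(m[k],float) for k in("camera_matrix","R","t")]
def ray(n,px):
    K,R,t=cam(n); px=np.atleast_2d(px).astype(float)
    d=np.c_[px,np.ones(len(px))]@np.linalg.inv(K).T@R
    return -R.T@t,d
def plane(n,px,z):
    C,d=ray(n,px); return C+d*((z-C[2])/d[:,2])[:,None]
def proj(n,X):
    K,R,t=cam(n); c=np.atleast_2d(X)@R.T+t; p=c@K.T; return p[:,:2]/p[:,2:]
def tri(pt,ps):
    (A,a),(B,b)=ray("top",pt),ray("side",ps); a,b=a[0],b[0]
    s=np.linalg.lstsq(np.c_[a,-b],B-A,rcond=None)[0]; P,Q=A+s[0]*a,B+s[1]*b
    return (P+Q)/2,np.linalg.norm(P-Q)
E
python3 - <<'E'
from h import *
a=cv2.imread("pics/top0.png");b=cv2.imread("pics/side0.png")
# pads: fit circles from cork mask (bright tan)
hsv=cv2.cvtColor(a,cv2.COLOR_BGR2HSV)
for c in((424,189),(394,327)):
    x,y=c; print(c,[hsv[y+d,x].tolist() for d in(0,20,90)])
m=cv2.inRange(cv2.cvtColor(a,cv2.COLOR_BGR2HSV),(8,60,170),(28,165,255))
m=cv2.morphologyEx(m,cv2.MORPH_CLOSE,np.ones((7,7)));m=cv2.morphologyEx(m,cv2.MORPH_OPEN,np.ones((5,5)))
for c in cv2.findContours(m,0,1)[0]:
    if cv2.contourArea(c)>800:
        w=plane("top",cv2.convexHull(c)[:,0,:],12)[:,:2].astype(np.float32)
        print(cv2.boundingRect(c),np.round(cv2.fitEllipse(w)[0],1),np.round(cv2.fitEllipse(w)[1],1))
A=cv2.resize(a[185:285,45:215-40],(780,600),interpolation=cv2.INTER_CUBIC)
cv2.imwrite("pics/c1.png",A)
cv2.imwrite("pics/c2.png",cv2.resize(b[140:215,170:270],(800,600),interpolation=cv2.INTER_CUBIC))
E
```

```text
(424, 189) [[14, 170, 199], [15, 167, 228], [15, 168, 215]]
(394, 327) [[16, 163, 234], [14, 167, 198], [14, 194, 204]]
(337, 270, 115, 116) [ 345.2 -195.4] [204.2 204.8]
(114, 208, 42, 53) [500.9 275.8] [92.3 96.3]
(383, 147, 84, 84) [ 596.  -250.4] [153.7 155.9]
(429, 77, 124, 34) [ 779.3 -376.8] [ 35.6 265. ]
```

View pics/c1.png

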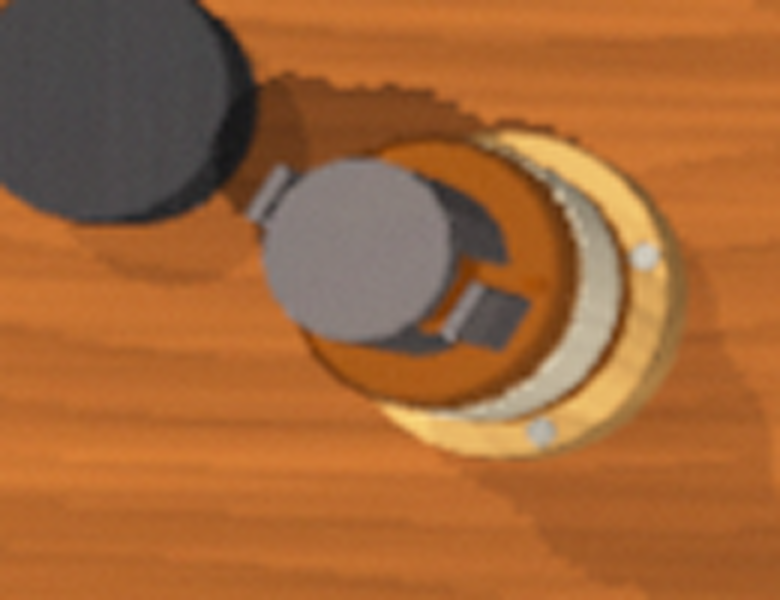

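View pics/c2.png

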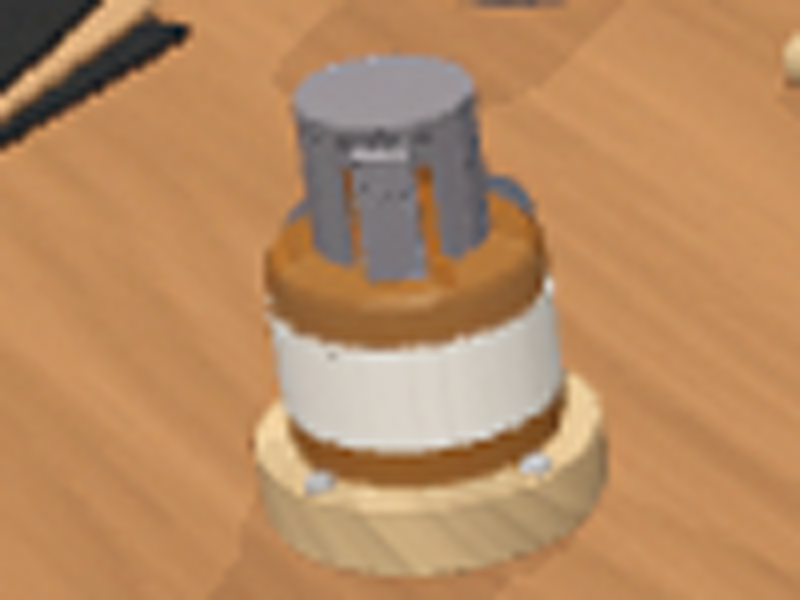

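The crops show the cap disc at top (104.7,226.7) and the tab tops at about (90,218) and (122,237). The tab line points at the dark canister, so I'll measure clearances. The 160 mm pad is the one at (596,-250).

Run:
```python
from h import *
f=lambda x,y:((x+.5)/6+45-.5,(y+.5)/6+185-.5); g=lambda x,y:((x+.5)/8+170-.5,(y+.5)/8+140-.5)
print("cap tri",tri(f(358,250),g(384,95)), plane("top",f(358,250),122),plane("side",g(384,95),122))
e=np.array([f(264,250),f(453,250),f(358,157),f(358,343)]);print("disc",plane("top",e,122).round(1).tolist())
t=plane("top",[f(270,194),f(465,312)],117);d=t[1]-t[0];print("tabs",t,np.hypot(*d[:2]),t.mean(0),np.degrees(np.arctan2(d[1],d[0])))
a=cv2.imread("pics/top0.png");b=cv2.imread("pics/side0.png")
# jar holder from other jar/side; canister top
h=cv2.inRange(a[170:232,30:95],(0,0,0),(85,85,85));c=max(cv2.findContours(h,0,1)[0],key=cv2.contourArea);E=cv2.fitEllipse(c);ct=np.array(E[0])+[30,170];print("can top",ct,E[1])
P,r=tri(ct,(233,90));print("can",P,r)
# side: top rim row ~90
for z in(60,80,100,120,140,160):
    p=plane("top",[ct],z)[0];print(z,p.round(),proj("side",p).round(),"diam",(E[1][0]*0.5+E[1][1]*.5)*(cam("top")[1]@p+cam("top")[2])[2]/464)
```

```text
cap tri (array([499.99758485, 275.86450898, 120.80358729]), np.float64(1.505539952634483)) [[500.52255049 275.00304494 122.        ]] [[498.2230014 273.7303197 122.       ]]
disc [[500.0, 298.7, 122.0], [501.0, 251.0, 122.0], [524.6, 276.5, 122.0], [476.6, 273.5, 122.0]]
tabs [[515.16842141 300.35693755 117.        ]
 [485.64220316 249.01928315 117.        ]] 59.222903701606924 [500.40531229 274.68811035 117.        ] -119.90482888927052
can top [ 63.3638382  200.89931297] (41.08994674682617, 47.93928909301758)
can [529.68902733 267.10201989 247.42063535] 29.835889521655506
60 [549. 371.  60.] [[221. 157.]] diam 74.45532931556762
80 [546. 361.  80.] [[221. 151.]] diam 72.54741992521649
100 [542. 351. 100.] [[221. 145.]] diam 70.63951053486534
120 [539. 340. 120.] [[220. 138.]] diam 68.7316011445142
140 [535. 330. 140.] [[220. 132.]] diam 66.82369175416305
160 [532. 320. 160.] [[220. 124.]] diam 64.91578236381191
```

Run:
```python
from h import *
P=plane("side",[(235,138),(235,128),(217,132),(253,132)],0);print(P.round(), proj("top",P).round())
for z in (60,80,100,120,140,160):
    p=plane("side",[(233,89)],z);print(z,p.round(),proj("top",p).round())
b=cv2.imread("pics/side0.png")
print(b[110,210:260:3].tolist()); print(b[80:145:3,234].tolist())
```

```text
[[701. 594.   0.]
 [741. 665.   0.]
 [682. 670.   0.]
 [767. 602.   0.]] [[-39. 121.]
 [-77.  99.]
 [-83. 130.]
 [-40.  86.]]
60 [[839. 844.  60.]] [[-208.   26.]]
80 [[807. 782.  80.]] [[-185.   39.]]
100 [[776. 720. 100.]] [[-160.   52.]]
120 [[744. 658. 120.]] [[-134.   66.]]
140 [[713. 596. 140.]] [[-106.   81.]]
160 [[681. 534. 160.]] [[-77.  97.]]
[[82, 105, 64], [81, 105, 64], [72, 87, 62], [75, 71, 71], [81, 76, 77], [80, 77, 79], [84, 79, 80], [81, 78, 79], [82, 78, 80], [82, 78, 76], [81, 77, 78], [77, 75, 74], [74, 67, 72], [67, 63, 63], [179, 199, 212], [180, 198, 212], [180, 200, 212]]
[[81, 106, 64], [206, 207, 212], [193, 197, 199], [197, 200, 202], [157, 158, 162], [87, 83, 85], [82, 77, 80], [81, 77, 79], [82, 78, 81], [84, 79, 81], [82, 78, 80], [81, 77, 79], [81, 78, 79], [81, 77, 78], [83, 78, 80], [83, 79, 80], [83, 80, 80], [83, 78, 79], [81, 77, 78], [83, 80, 81], [81, 96, 123], [86, 132, 186]]
```

The dark disc is a low puck (z of about 20 mm) behind the jar, so it is no obstacle. Tab line is at 60.1°, and tool y is now at 70.3°. Next I move above the cap.

Call:
{"name": "carry_out", "arguments": {"plan": [{"tx":32,"ty":-22,"rz":-0.0178},{"tx":32,"ty":-22,"rz":-0.0178},{"tx":32,"ty":-22,"rz":-0.0178},{"tx":32,"ty":-22,"rz":-0.0178},{"tx":32,"ty":-22,"rz":-0.0178},{"tx":32,"ty":-22,"rz":-0.0178},{"tx":32,"ty":-22,"rz":-0.0178},{"tx":32,"ty":-22,"rz":-0.0178},{"tx":32,"ty":-22,"rz":-0.0178},{"tx":34.5,"ty":-21.5,"tz":-30,"rz":-0.0178},{},{}], "gripper": 0}}

```text
invalid input at $.plan[0]: expected keys tx, ty, tz, rx, ry, rz
```

Call:
{"name": "carry_out", "arguments": {"plan": [{"tx":32,"ty":-22,"tz":0,"rx":0,"ry":0,"rz":-0.0178},{"tx":32,"ty":-22,"tz":0,"rx":0,"ry":0,"rz":-0.0178},{"tx":32,"ty":-22,"tz":0,"rx":0,"ry":0,"rz":-0.0178},{"tx":32,"ty":-22,"tz":0,"rx":0,"ry":0,"rz":-0.0178},{"tx":32,"ty":-22,"tz":0,"rx":0,"ry":0,"rz":-0.0178},{"tx":32,"ty":-22,"tz":0,"rx":0,"ry":0,"rz":-0.0178},{"tx":32,"ty":-22,"tz":0,"rx":0,"ry":0,"rz":-0.0178},{"tx":32,"ty":-22,"tz":0,"rx":0,"ry":0,"rz":-0.0178},{"tx":32,"ty":-22,"tz":0,"rx":0,"ry":0,"rz":-0.0178},{"tx":34.5,"ty":-21.5,"tz":-30,"rx":0,"ry":0,"rz":-0.0178},{"tx":0,"ty":0,"tz":0,"rx":0,"ry":0,"rz":0},{"tx":0,"ty":0,"tz":0,"rx":0,"ry":0,"rz":0}], "gripper": 0}}

```text
time: 1.3
tool_pos: [498.9, 274.3, 195.8]
tcp_rot: [-3.14, -0.002, 2.618]
contact_force: [-0.7, 0.2, 0.8]
grip_width: 91.7
finger_force: 0.0
```

Call:
{"name": "carry_out", "arguments": {"plan": [{"tx":0.8,"ty":0.3,"tz":-25,"rx":0,"ry":0,"rz":0},{"tx":0,"ty":0,"tz":-25,"rx":0,"ry":0,"rz":0},{"tx":0,"ty":0,"tz":-20,"rx":0,"ry":0,"rz":0},{"tx":0,"ty":0,"tz":-15,"rx":0,"ry":0,"rz":0},{"tx":0,"ty":0,"tz":-10,"rx":0,"ry":0,"rz":0},{"tx":0,"ty":0,"tz":-7,"rx":0,"ry":0,"rz":0},{"tx":0,"ty":0,"tz":-4,"rx":0,"ry":0,"rz":0},{"tx":0,"ty":0,"tz":0,"rx":0,"ry":0,"rz":0},{"tx":0,"ty":0,"tz":0,"rx":0,"ry":0,"rz":0}]}}

```text
time: 2.2
tool_pos: [500.2, 275.5, 91.7]
tcp_rot: [3.141, 0.001, 2.62]
contact_force: [-0.6, 0.1, 0.1]
grip_width: 91.5
finger_force: 0.0
```

Run:
```python
from h import *
o=bot.get_obs();print(o["joint_positions"].round(3))
a=bot.capture("top")[:,:,::-1];b=bot.capture("side")[:,:,::-1]
A=cv2.resize(a[180:280,55:155],(400,400),interpolation=2);B=cv2.resize(b[120:220,170:270],(400,400),interpolation=2)
cv2.imwrite("pics/g.png",np.hstack([A,B]))
```

```text
[ 0.369  0.561  1.573  0.     1.007 -0.68 ]
```

View pics/g.png

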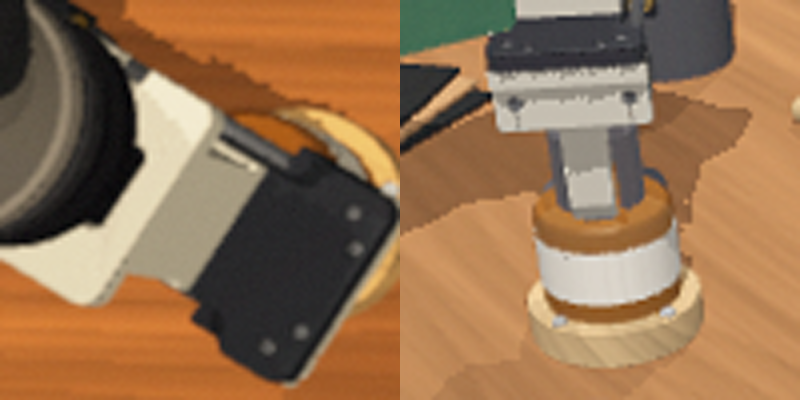

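The finger lies over the near tab, and the alignment looks good. I lower 2 mm and squeeze.

Call:
{"name": "carry_out", "arguments": {"plan": [{"tx":-0.3,"ty":-0.5,"tz":-2,"rx":0,"ry":0,"rz":0},{"tx":0,"ty":0,"tz":0,"rx":0,"ry":0,"rz":0},{"tx":0,"ty":0,"tz":0,"rx":0,"ry":0,"rz":0},{"tx":0,"ty":0,"tz":0,"rx":0,"ry":0,"rz":0},{"tx":0,"ty":0,"tz":0,"rx":0,"ry":0,"rz":0},{"tx":0,"ty":0,"tz":0,"rx":0,"ry":0,"rz":0},{"tx":0,"ty":0,"tz":0,"rx":0,"ry":0,"rz":0}], "gripper": 0.46}}

```text
time: 3.0
tool_pos: [499.9, 275.1, 89.3]
tcp_rot: [3.141, 0.0, 2.62]
contact_force: [0.8, 2.3, 1.6]
grip_width: 49.9
finger_force: 21.1
```

Squeeze is 21 N with the tabs fully in. I turn it 69° anticlockwise.

Call:
{"name": "carry_out", "arguments": {"plan": [{"tx":0,"ty":0,"tz":0,"rx":0,"ry":0,"rz":0.1},{"tx":0,"ty":0,"tz":0,"rx":0,"ry":0,"rz":0.1},{"tx":0,"ty":0,"tz":0,"rx":0,"ry":0,"rz":0.1},{"tx":0,"ty":0,"tz":0,"rx":0,"ry":0,"rz":0.1},{"tx":0,"ty":0,"tz":0,"rx":0,"ry":0,"rz":0.1},{"tx":0,"ty":0,"tz":0,"rx":0,"ry":0,"rz":0.1},{"tx":0,"ty":0,"tz":0,"rx":0,"ry":0,"rz":0.1},{"tx":0,"ty":0,"tz":0,"rx":0,"ry":0,"rz":0.1},{"tx":0,"ty":0,"tz":0,"rx":0,"ry":0,"rz":0.1},{"tx":0,"ty":0,"tz":0,"rx":0,"ry":0,"rz":0.1},{"tx":0,"ty":0,"tz":0,"rx":0,"ry":0,"rz":0.1},{"tx":0,"ty":0,"tz":0,"rx":0,"ry":0,"rz":0.1}]}}

```text
time: 4.2
tool_pos: [500.3, 276.0, 89.4]
tcp_rot: [3.141, 0.003, -2.46]
contact_force: [1.8, 5.5, -0.9]
grip_width: 49.8
finger_force: 25.3
```

Call:
{"name": "carry_out", "arguments": {"plan": [{"tx":0,"ty":0,"tz":0,"rx":0,"ry":0,"rz":0},{"tx":0,"ty":0,"tz":2,"rx":0,"ry":0,"rz":0},{"tx":0,"ty":0,"tz":2,"rx":0,"ry":0,"rz":0},{"tx":0,"ty":0,"tz":2,"rx":0,"ry":0,"rz":0},{"tx":0,"ty":0,"tz":2,"rx":0,"ry":0,"rz":0}]}}

```text
time: 4.7
tool_pos: [499.5, 275.8, 96.5]
tcp_rot: [3.14, 0.001, -2.463]
contact_force: [2.1, 6.3, -4.5]
grip_width: 49.8
finger_force: 23.6
```

Run:
```python
from h import *
b=bot.capture("side")[:,:,::-1]
cv2.imwrite("pics/l.png",cv2.resize(b[120:220,170:270],(600,600),interpolation=2))
```

```text
(no output)
```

View pics/l.png

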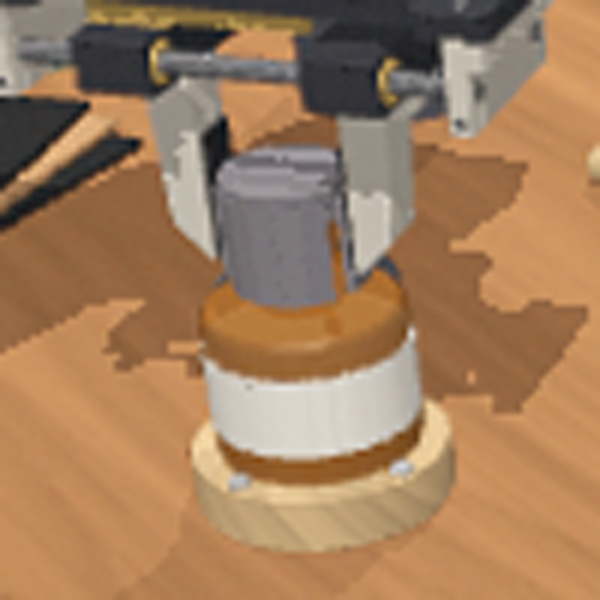

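The tabs are turned onto the fingers and the cap is rising; small side force, so I nudge +y and continue the lift.

Call:
{"name": "carry_out", "arguments": {"plan": [{"tx":0.3,"ty":0.7,"tz":2,"rx":0,"ry":0,"rz":0},{"tx":0,"ty":0,"tz":5,"rx":0,"ry":0,"rz":0},{"tx":0,"ty":0,"tz":6,"rx":0,"ry":0,"rz":0},{"tx":0,"ty":0,"tz":6,"rx":0,"ry":0,"rz":0},{"tx":0,"ty":0,"tz":6,"rx":0,"ry":0,"rz":0},{"tx":0,"ty":0,"tz":6,"rx":0,"ry":0,"rz":0},{"tx":0,"ty":0,"tz":6,"rx":0,"ry":0,"rz":0},{"tx":0,"ty":0,"tz":8,"rx":0,"ry":0,"rz":0},{"tx":0,"ty":0,"tz":15,"rx":0,"ry":0,"rz":0},{"tx":0,"ty":0,"tz":25,"rx":0,"ry":0,"rz":0},{"tx":0,"ty":0,"tz":25,"rx":0,"ry":0,"rz":0},{"tx":0,"ty":0,"tz":0,"rx":0,"ry":0,"rz":0}]}}

```text
time: 5.95
tool_pos: [501.6, 276.2, 211.1]
tcp_rot: [-3.139, 0.007, -2.463]
contact_force: [0.2, 0.1, -0.8]
grip_width: 49.7
finger_force: 24.0
```

Run:
```python
from h import *
b=bot.capture("side")[:,:,::-1]
cv2.imwrite("pics/m.png",cv2.resize(b[70:220,145:295],(600,600),interpolation=2))
```

```text
(no output)
```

View pics/m.png

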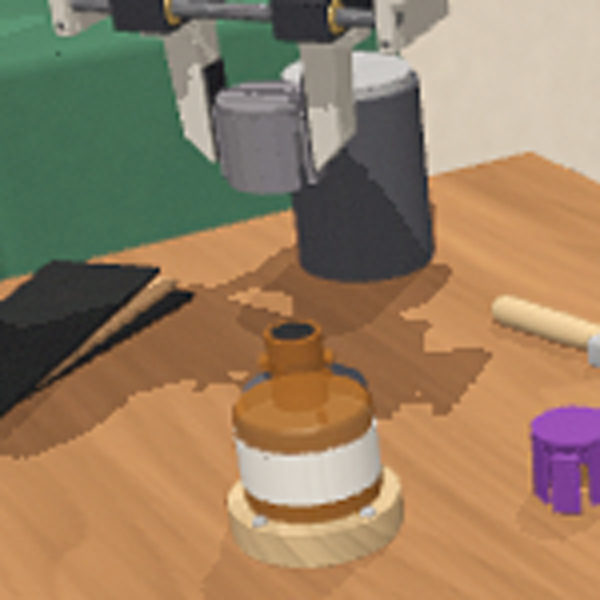

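The cap is off the neck and held upright. Now I move over to the pad.

Call:
{"name": "carry_out", "arguments": {"plan": [{"tx":3,"ty":-15,"tz":0,"rx":0,"ry":0,"rz":-0.04},{"tx":5,"ty":-28,"tz":0,"rx":0,"ry":0,"rz":-0.04},{"tx":7,"ty":-40,"tz":0,"rx":0,"ry":0,"rz":-0.04},{"tx":7,"ty":-40,"tz":0,"rx":0,"ry":0,"rz":-0.04},{"tx":7,"ty":-40,"tz":0,"rx":0,"ry":0,"rz":-0.04},{"tx":7,"ty":-40,"tz":0,"rx":0,"ry":0,"rz":-0.04},{"tx":7,"ty":-40,"tz":0,"rx":0,"ry":0,"rz":-0.04},{"tx":7,"ty":-40,"tz":0,"rx":0,"ry":0,"rz":-0.04},{"tx":7,"ty":-40,"tz":0,"rx":0,"ry":0,"rz":-0.04},{"tx":7,"ty":-40,"tz":0,"rx":0,"ry":0,"rz":-0.04},{"tx":7,"ty":-40,"tz":0,"rx":0,"ry":0,"rz":-0.04},{"tx":7,"ty":-40,"tz":0,"rx":0,"ry":0,"rz":-0.04}]}}

```text
time: 7.2
tool_pos: [576.6, -169.9, 205.4]
tcp_rot: [3.14, -0.003, -2.947]
contact_force: [0.7, 0.5, 0.6]
grip_width: 49.6
finger_force: 24.0
```

Call:
{"name": "carry_out", "arguments": {"plan": [{"tx":7,"ty":-40,"tz":0,"rx":0,"ry":0,"rz":-0.04},{"tx":6,"ty":-28,"tz":-10,"rx":0,"ry":0,"rz":-0.04},{"tx":3,"ty":-15,"tz":-25,"rx":0,"ry":0,"rz":0},{"tx":0,"ty":0,"tz":-35,"rx":0,"ry":0,"rz":0},{"tx":0,"ty":0,"tz":-35,"rx":0,"ry":0,"rz":0},{"tx":0,"ty":0,"tz":-25,"rx":0,"ry":0,"rz":0},{"tx":0,"ty":0,"tz":-15,"rx":0,"ry":0,"rz":0},{"tx":0,"ty":0,"tz":-10,"rx":0,"ry":0,"rz":0},{"tx":0,"ty":0,"tz":0,"rx":0,"ry":0,"rz":0},{"tx":0,"ty":0,"tz":0,"rx":0,"ry":0,"rz":0}]}}

```text
time: 8.2
tool_pos: [593.7, -250.9, 52.2]
tcp_rot: [-3.142, -0.0, -3.024]
contact_force: [0.1, 0.1, -0.3]
grip_width: 49.8
finger_force: 24.0
```

Run:
```python
from h import *
b=bot.capture("side")[:,:,::-1]
cv2.imwrite("pics/p.png",cv2.resize(b[200:360,350:510],(600,600),interpolation=2))
```

```text
(no output)
```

View pics/p.png

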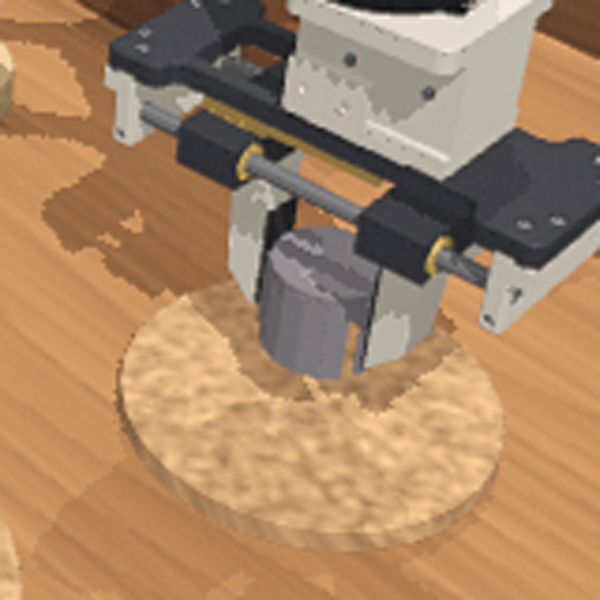

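The cap hangs upright about 30 mm above the pad's centre. I lower it.

Call:
{"name": "carry_out", "arguments": {"plan": [{"tx":1,"ty":0,"tz":-12,"rx":0,"ry":0,"rz":0},{"tx":0,"ty":0,"tz":-9,"rx":0,"ry":0,"rz":0},{"tx":0,"ty":0,"tz":-4,"rx":0,"ry":0,"rz":0},{"tx":0,"ty":0,"tz":-2,"rx":0,"ry":0,"rz":0},{"tx":0,"ty":0,"tz":-1,"rx":0,"ry":0,"rz":0},{"tx":0,"ty":0,"tz":-1,"rx":0,"ry":0,"rz":0},{"tx":0,"ty":0,"tz":0,"rx":0,"ry":0,"rz":0}]}}

```text
time: 8.95
tool_pos: [595.0, -250.5, 23.2]
tcp_rot: [-3.141, 0.0, -3.023]
contact_force: [0.0, 0.6, -0.9]
grip_width: 49.8
finger_force: 24.0
```

Call:
{"name": "carry_out", "arguments": {"plan": [{"tx":0,"ty":0,"tz":-0.7,"rx":0,"ry":0,"rz":0},{"tx":0,"ty":0,"tz":-0.7,"rx":0,"ry":0,"rz":0},{"tx":0,"ty":0,"tz":-0.4,"rx":0,"ry":0,"rz":0},{"tx":0,"ty":0,"tz":0,"rx":0,"ry":0,"rz":0}]}}

```text
time: 9.35
tool_pos: [594.9, -250.5, 21.3]
tcp_rot: [3.142, 0.0, -3.023]
contact_force: [-0.4, 0.1, 0.5]
grip_width: 50.0
finger_force: 24.1
```

Call:
{"name": "carry_out", "arguments": {"plan": [{"tx":0,"ty":0,"tz":-0.5,"rx":0,"ry":0,"rz":0},{"tx":0,"ty":0,"tz":-0.5,"rx":0,"ry":0,"rz":0},{"tx":0,"ty":0,"tz":0,"rx":0,"ry":0,"rz":0}]}}

```text
time: 9.65
tool_pos: [595.0, -250.5, 21.3]
tcp_rot: [-3.141, 0.0, -3.023]
contact_force: [-2.6, 1.0, 6.9]
grip_width: 50.1
finger_force: 25.1
```

Contact made, so I release and then rise.

Call:
{"name": "carry_out", "arguments": {"plan": [{"tx":0,"ty":0,"tz":0.5,"rx":0,"ry":0,"rz":0},{"tx":0,"ty":0,"tz":0,"rx":0,"ry":0,"rz":0},{"tx":0,"ty":0,"tz":0,"rx":0,"ry":0,"rz":0},{"tx":0,"ty":0,"tz":0,"rx":0,"ry":0,"rz":0},{"tx":0,"ty":0,"tz":0,"rx":0,"ry":0,"rz":0},{"tx":0,"ty":0,"tz":0,"rx":0,"ry":0,"rz":0},{"tx":0,"ty":0,"tz":0,"rx":0,"ry":0,"rz":0},{"tx":0,"ty":0,"tz":0,"rx":0,"ry":0,"rz":0}], "gripper": 0}}

```text
time: 10.45
tool_pos: [594.9, -250.4, 20.7]
tcp_rot: [3.141, -0.0, -3.023]
contact_force: [-0.3, 0.1, 0.3]
grip_width: 91.8
finger_force: 0.0
```

Call:
{"name": "carry_out", "arguments": {"plan": [{"tx":0,"ty":0,"tz":5,"rx":0,"ry":0,"rz":0},{"tx":0,"ty":0,"tz":15,"rx":0,"ry":0,"rz":0},{"tx":0,"ty":0,"tz":25,"rx":0,"ry":0,"rz":0},{"tx":0,"ty":0,"tz":30,"rx":0,"ry":0,"rz":0},{"tx":0,"ty":0,"tz":35,"rx":0,"ry":0,"rz":0},{"tx":0,"ty":0,"tz":35,"rx":0,"ry":0,"rz":0},{"tx":0,"ty":0,"tz":20,"rx":0,"ry":0,"rz":0},{"tx":0,"ty":0,"tz":0,"rx":0,"ry":0,"rz":0},{"tx":0,"ty":0,"tz":0,"rx":0,"ry":0,"rz":0}]}}

```text
time: 11.35
tool_pos: [594.8, -250.4, 186.5]
tcp_rot: [-3.141, 0.001, -3.023]
contact_force: [-0.2, -0.3, -0.3]
grip_width: 91.9
finger_force: 0.0
```

Run:
```python
from h import *
cv2.imwrite("pics/f.png",bot.capture("side")[:,:,::-1])
```

```text
(no output)
```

View pics/f.png

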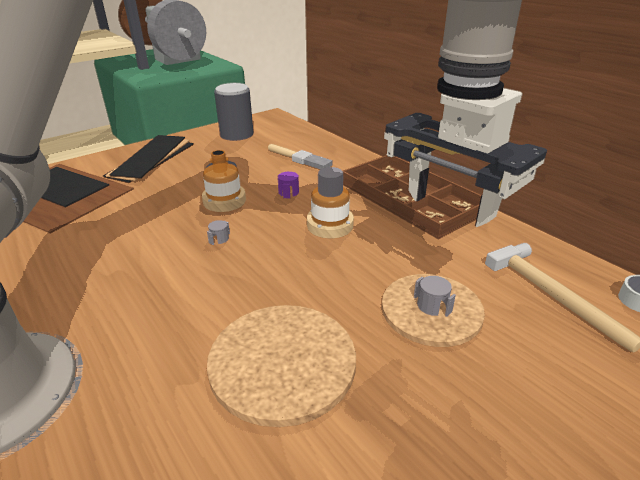

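The cap stands upright in the middle of the 160 mm pad at (434,296), the jar is open at (219,160), and the gripper is clear. I hand in.

```bash
python3 -c "
from plant import bot
print(bot.close_job())"
```

```text
the job is handed in; nothing more can be done
None
```

I took the safety cap off its jar and set it upright near the middle of the 160 mm cork pad, then let go, backed the gripper clear and handed the job in at about 11.4 s; no verdict came back.

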